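# Step the fraction collector back one notch

## Task

The fraction collector has run one notch too far, so the red-collared vial has gone past the filling nozzle. With closed fingertips tip the yellow pawl up and back until it stays open, push the wheel backward (clockwise seen from above) one notch so that the red vial stands under the nozzle, then tip the pawl forward again so that it drops fully into its notch, and move clear. Only touch and push: never pull or lift the vial out of its pocket, and leave the bottle, jar and beaker where they stand.

Things in the scene. Friction and masses are not known exactly. Their poses are not given: they have to be found in the camera images.
- collector: Fraction collector's grey foot, fixed. Origin on the wheel's vertical axis at table level, z up; x axis points to the nozzle, y axis to the pawl; only its place and yaw differ between runs. At the nozzle a 16 mm steel post stands 168 mm from the axis; its white arm reaches in over one vial, top 143 mm above the table. The pawl's grey hinge block is 36 mm wide, 72 mm tall.
- hub (a point): Centre of the wheel's top face, 50 mm above the table. The level aluminium wheel is 274 mm across. 8 black pockets (33 mm across, 30 mm tall, centres 95 mm from the axis, 45 degrees apart) hold glass vials 24 mm across whose tops are 114 mm above the table; gaps 48 mm between vials, 40 mm between pockets. Saw teeth 10 mm tall on the rim, 114 to 134 mm from the axis.
- white_vial (a point): Top centre of one of the seven white-collared vials, 114 mm above the table, 95 mm from the wheel's axis; it starts on the side opposite the pawl. These seven are fixed to the wheel and may be pushed to turn it. The others stand at 45 degree steps from it round the wheel (the red one is 135 degrees counter-clockwise).
- wheel (a joint): Turn of the wheel, rad, positive counter-clockwise from above (forward). Starts near 0; one notch backward is -0.785. With the pawl down it goes back no more than about 0.12. With the pawl up it turns freely both ways, needs about 1 N at the vials and stays where left. The pawl has about 0.08 rad of play each way in a notch; outside that its nose comes down on a tooth.
- pawl (a joint): Turn of the yellow pawl, rad, about a level hinge parallel to the foot's x axis, 185 mm out along its y axis, 62 mm above the table: 0 = down, steel nose in the notch; 0.75 = tipped back on its stop. The nose clears the teeth above 0.25. Balanced: let go below about 0.35 it falls down by its weight, above about 0.55 it falls back and stays open. About 0.3 N at the tab moves it.
- pawl_tab (a point): Middle of the top edge of the pawl's upright yellow tab (32 mm wide, 6 mm thick), 58 mm above the hinge, 120 mm above the table when down. Push it outward (away from the wheel): the nose lifts and the tab leans out, its top ending 40 mm farther out, 104 mm above the table. Push it inward to lower the nose. The pawl's arm runs 69 mm inward from the hinge, top 70 mm above the table.
- nozzle (a point): Lower end of the filling needle, 121 mm above the table and 95 mm from the wheel's axis: the red vial belongs right beneath it.
- vial: The loose red-collared glass vial, 24 mm across, 60 mm tall, 35 g, standing in a pocket of the wheel with 2 mm of play all round, so that its lower 26 mm are inside. Origin at the centre of its underside (54 mm above the table), z up. It must ride round in its pocket.
- buffer_bottle: Glass bottle with a blue cap, 66 mm across, 150 mm tall, a bystander. Origin at the centre of its underside.
- amber_jar: Amber jar with a black cap, 60 mm across, 85 mm tall, a bystander. Origin at the centre of its underside.
- beaker: Clear plastic beaker, 72 mm across, 90 mm tall, a bystander. Origin at the centre of its underside.
Not all that is in view belongs to the job. Leave any blue or purple look-alike of the vial alone.

How it is judged:
By the outcome, as a careful person would: the job done as asked, in the order asked, and still so for the second after the job is handed in, with the robot touching nothing.
It also fails if it takes over 64 s, if anything falls off the work surface, if the arm or the gripper's body presses on something with over 40 N, if the wrist force passes 120 N, or if a joint passes its speed limit or range.

## Robot

A 6-joint arm with a two-finger parallel gripper is mounted at the origin on the work surface. World frame = base frame: x ahead of the robot, y to its left, z up, the work surface at z = 0. Lengths are in m, angles in rad, forces in N, time in s.
With the tool pointing down it reaches from about 0.325 to 0.9 m from the base axis. Payload 3.5 kg.
Tool frame: the origin (TCP) lies at the very end of the fingers, on their centre line; the grasp point (between the pads) lies 19 mm behind it (r.grip_point_offset is the distance from the TCP to the grasp point, in m); z points along the fingers, y is the direction in which the jaws open and shut (so a half turn about z gives the same grasp; the last joint's range is limited). The gripper opens to 85 mm and grips with 20 to 120 N. Pads are 22 mm wide; open, the fingers measure 114 mm over their backs; the gripper's body (76 mm by 85 mm) begins 54 mm behind the grasp point. The pads swing forward as they close: fully open they stand 13 mm farther back than shut.
Start: joints at [-1.292, 0.276, -0.026, 1.268, 0, 1.467], TCP at [0.233, -0.58, 0.231] pointing down, gripper open.
Joint ranges: [-3.12, 3.12], [-0.85, 1.88], [-1.08, 1.24], [-1.95, 2.15], [-1.57, 1.53], [-3.14, 3.14]. Speed limits (rad/s): [2.57, 2.57, 3.14, 3.14, 3.14, 3.14].

## Interface

Orientations are given as a unit quaternion [w, x, y, z].
In Python, from workcell import r, snapshot, get_calibration, ticket gives the robot as it stands.
- The arm moves only by the tool carry_out, never from a script. Its argument "increments" is a list of rows, each a list of 3 entries, a list of its own where there are three numbers: the turn, a rotation vector about the tool's x, y, z as a fraction of full scale, then the shift along the tool's x, y, z as a fraction of full scale, then the opening, from 0 (shut) to 1 (fully open). A call has 1 to 12 rows; each row is the pose to reach, as a shift and turn from the pose commanded when the call began, along the tool's axes at that moment, turning the shorter way round; what a row does not reach only later rows make up. Full scale, the value 1, is 0.3 m for a shift and 2 pi rad for a turn. A row lasts 1/12 s, in which the tool goes at most 41.7 mm and 7.16 degrees, less where a joint would pass 70% of its speed; a pose out of reach is approached as far as the arm can. A call with a number of a shift or a turn outside -1 to 1 is refused whole. A call with a gripper value outside its range is refused whole. The fingers move at their own pace and stop on an object; "squeeze" is the grip in N (left out, the last holds). Time passes only in rows, so rows that repeat a pose let the fingers close. It gives the time, the measured TCP pose, the force and the opening at its end, in the units of the state.
- r.sense(): the state, without advancing time (a new reading comes with each control period).
- snapshot(name): name is "scene" or "top" or "wrist"; returns the picture (420x560x3 uint8, red, green, blue); there is no depth.
- get_calibration(name): a dict with "K" (3x3 intrinsics, pixels), "R" (3x3) and "t" (3): a world point X has camera coordinates R X + t; the wrist camera has in their place "mount" (4x4, takes a point from camera to tool coordinates, whose origin is the TCP and whose axes are the flange's). Camera axes: x right, y down, z forward; pixel columns grow to the right and rows downward; lengths in m; the calibration is good to about 2 mm. A picture is of the moment at which its call begins: read the wrist's pose just before it. get_calibration takes no time and is no camera call.
- ticket.job_done(): hands the job in, once; it reports no verdict.
The state is a dict: "clock": time; "joint_positions": joint angles; "qd": joint speeds; "joint_efforts": joint torques, N m; "eef_pos": TCP position; "ee_rot": TCP orientation; "wrist_force": force on the tool from outside, world axes, zero at the start; "torque": the same for the moment, N m; "opening": finger opening in m.
Only numpy, scipy, OpenCV 4.12 (cv2) and the standard library are available. Lean on these libraries where they do the work, as an engineer would, in place of code of your own. Each camera call takes 0.05 s, during which the arm holds its last target. There are 200 camera calls.

## Working session

There is one attempt and no reset: what is moved stays moved. The work goes in short steps, Python scripts to look and compute and a tool call to move; the robot and the scene stay as the last step left them, time stands still between calls to the robot, and variables do not carry over. Pictures are saved under pics/ and viewed, about 8 in all and at most 12, crops included, and the job is handed in when it is done.

Besides the shell and the picture viewer there is one more tool, called as name(argument=value, ...) on one line, values as JSON. carry_out: Moves the arm, as the interface text tells. Shift numbers are shares of 0.3 m and turn numbers shares of 2 pi rad, none past 1 either way. Its arguments: {"type":"object","properties":{"increments":{"type":"array"},"squeeze":{"type":"number"}},"required":["increments"]}

```bash
mkdir -p pics; ls; python3 - <<'E'
from workcell import r, snapshot, get_calibration
import cv2
for n in("scene","top"):
    im=snapshot(n); cv2.imwrite(f"pics/{n}0.png",im[:,:,::-1]); c=get_calibration(n); print(n,c)
print(r.sense())
E
```

```text
pics
scene {'K': array([[456.6259273 ,   0.        , 278.48688854],
       [  0.        , 456.6259273 , 206.69149611],
       [  0.        ,   0.        ,   1.        ]]), 'R': array([[-0.55136094,  0.83394145, -0.02329758],
       [ 0.46342508,  0.28293385, -0.83975332],
       [-0.69371343, -0.47380386, -0.54246805]]), 't': array([ 0.34448741, -0.23020556,  1.68991045])}
top {'K': array([[439.31758259,   0.        , 283.06990502],
       [  0.        , 439.31758259, 216.82230145],
       [  0.        ,   0.        ,   1.        ]]), 'R': array([[ 0.02295868, -0.99943095, -0.02471166],
       [-0.99806438, -0.02148429, -0.05836018],
       [ 0.05779605,  0.0260037 , -0.99798969]]), 't': array([0.02314485, 0.63703324, 1.23209992])}
{'clock': 0.1, 'joint_positions': array([-1.29237969e+00,  2.77085422e-01, -2.77321483e-02,  1.26801796e+00,
       -4.45477692e-06,  1.46742746e+00]), 'qd': array([ 0.00188494, -0.00164939,  0.00184723,  0.00025107,  0.00074026,
       -0.00021401]), 'joint_efforts': array([ 5.36975876e-04, -4.46709108e+01,  2.96127731e+01,  8.48867116e-03,
       -2.30243131e-06,  6.47676472e-06]), 'eef_pos': array([ 0.23267382, -0.57931513,  0.2302593 ]), 'ee_rot': array([-1.01550623e-03,  9.81834728e-01,  1.89735412e-01, -9.13446520e-05]), 'wrist_force': array([ 0.21782215,  0.43404743, -0.31187827]), 'torque': array([-0.01127849,  0.00176334, -0.04003267]), 'opening': 0.08565789223222961}
```

View pics/top0.png

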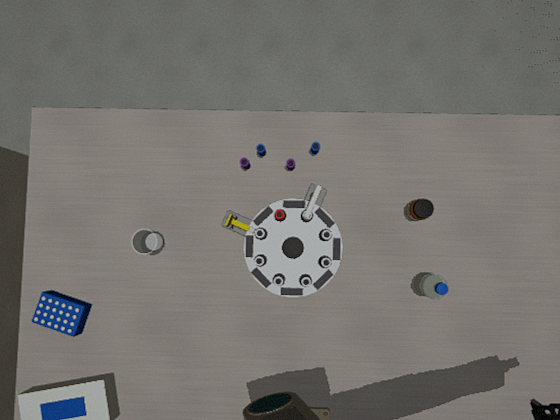

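View pics/scene0.png

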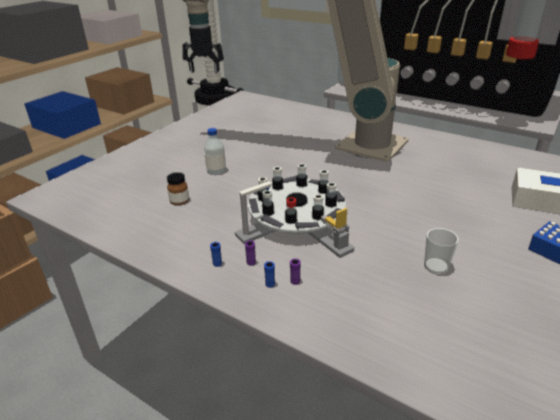

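```bash
cat >h.py <<'E'
import numpy as np, cv2
from workcell import r, snapshot, get_calibration
from scipy.spatial.transform import Rotation as Ro
def cam(n):
    c=get_calibration(n)
    if n!="wrist": return c["K"],c["R"],c["t"]
    s=r.sense(); q=s["ee_rot"]; T=np.eye(4); T[:3,:3]=Ro.from_quat(q,scalar_first=True).as_matrix(); T[:3,3]=s["eef_pos"]
    M=np.linalg.inv(T@c["mount"]); return c["K"],M[:3,:3],M[:3,3]
def ray(uv,z,C):
    K,R,t=C; d=R.T@np.linalg.inv(K)@np.array([*uv,1.]); o=-R.T@t
    return o+d*(z-o[2])/d[2]
def proj(X,C):
    K,R,t=C; p=K@(R@np.asarray(X)+t); return p[:2]/p[2]
def blobs(m,amin=8):
    n,_,s,c=cv2.connectedComponentsWithStats(m.astype(np.uint8)); return [(s[i,4],c[i].round(1),s[i,:4]) for i in range(1,n) if s[i,4]>=amin]
E
python3 - <<'E'
from h import *
im=cv2.imread("pics/top0.png"); hsv=cv2.cvtColor(im,cv2.COLOR_BGR2HSV); C=cam("top")
H,S,V=cv2.split(hsv)
for nm,m in(("yel",(H>20)&(H<35)&(S>120)&(V>80)),("red",((H<8)|(H>172))&(S>120)&(V>60))):
    for b in blobs(m): print(nm,b,ray(b[1],.114,C).round(4))
d=(V<75); 
for b in blobs(d,60):
    if 240<b[1][0]<350 and 190<b[1][1]<300: print("dark",b,ray(b[1],.05,C).round(4))
w=((V>185)&(S<25)).astype(np.uint8); w[:190]=0; w[305:]=0; w[:,:235]=0; w[:,350:]=0
cs,_=cv2.findContours(w,cv2.RETR_EXTERNAL,cv2.CHAIN_APPROX_NONE); c=max(cs,key=cv2.contourArea); print(cv2.minEnclosingCircle(c),cv2.fitEllipse(cv2.convexHull(c)))
cr=cv2.resize(im[170:310,210:360],None,fx=5,fy=5,interpolation=cv2.INTER_CUBIC); cv2.imwrite("pics/topc.png",cr[:600])
E
```

```text
yel (np.int32(31), array([227.9, 219.4]), array([225, 214,   7,  12], dtype=int32)) [0.6209 0.1802 0.114 ]
yel (np.int32(103), array([239.4, 224.4]), array([231, 219,  18,  12], dtype=int32)) [0.6084 0.1494 0.114 ]
red (np.int32(61), array([279.4, 214.4]), array([275, 210,  10,  10], dtype=int32)) [0.637  0.0446 0.114 ]
dark (np.int32(143), array([293.7, 204. ]), array([283, 201,  22,   7], dtype=int32)) [0.6709 0.0078 0.05  ]
dark (np.int32(132), array([262.5, 215.9]), array([254, 207,  18,  18], dtype=int32)) [0.6359 0.0938 0.05  ]
dark (np.int32(138), array([324.1, 217.3]), array([315, 208,  19,  19], dtype=int32)) [ 0.6357 -0.0772  0.05  ]
dark (np.int32(133), array([248.7, 245.7]), array([246, 236,   7,  21], dtype=int32)) [0.5524 0.1299 0.05  ]
dark (np.int32(344), array([292.3, 247.4]), array([282, 237,  21,  22], dtype=int32)) [0.5505 0.009  0.05  ]
dark (np.int32(138), array([336.2, 249.4]), array([333, 239,   7,  21], dtype=int32)) [ 0.5478 -0.112   0.05  ]
dark (np.int32(134), array([260.6, 277.3]), array([252, 268,  19,  19], dtype=int32)) [0.4662 0.0946 0.05  ]
dark (np.int32(136), array([322.6, 279.3]), array([313, 270,  20,  19], dtype=int32)) [ 0.465  -0.0761  0.05  ]
dark (np.int32(133), array([290.7, 291.3]), array([281, 288,  21,   7], dtype=int32)) [0.43   0.0108 0.05  ]Traceback (most recent call last):
  File "<stdin>", line 10, in <module>
cv2.error: OpenCV(4.12.0) /io/opencv/modules/imgproc/src/shapedescr.cpp:361: error: (-201:Incorrect size of input array) There should be at least 5 points to fit the ellipse in function 'fitEllipseNoDirect'
```

```bash
cat >>h.py <<'E'
H=np.array([.5505,.009]); YAW=np.deg2rad(-22.5)
def foot(x,y): c,s=np.cos(YAW),np.sin(YAW); return H+[c*x-s*y,s*x+c*y]
def tofoot(p): c,s=np.cos(YAW),np.sin(YAW); d=np.asarray(p)[:2]-H; return np.array([c*d[0]+s*d[1],-s*d[0]+c*d[1]])
def go(xy,z,psi):
    "turn and shift, in move units, to a downward tool at xy,z with tool x at world angle psi (deg)"
    s=r.sense(); R0=Ro.from_quat(s["ee_rot"],scalar_first=True)
    a=np.deg2rad(psi); R1=Ro.from_matrix(np.array([[np.cos(a),np.sin(a),0],[np.sin(a),-np.cos(a),0],[0,0,-1]]).T)
    R1=Ro.from_matrix(np.column_stack([[np.cos(a),np.sin(a),0],[np.sin(a),-np.cos(a),0],[0,0,-1]]))
    print((R0.inv()*R1).as_rotvec().__truediv__(2*np.pi).round(4).tolist(),(R0.inv().apply(np.r_[xy,z]-s["eef_pos"])/.3).round(4).tolist())
E
sed -i '/np.array(\[\[np.cos/d' h.py
sed -i 's/    a=np.deg2rad(psi); R1.*//; s/    R1=Ro/    a=np.deg2rad(psi); R1=Ro/' h.py
python3 - <<'E'
from h import *
im=cv2.imread("pics/top0.png"); cv2.imwrite("pics/topc.png",cv2.resize(im[170:310,210:360],None,fx=4,fy=4,interpolation=cv2.INTER_CUBIC))
print(foot(0,.152)); go(foot(0,.152),.23,67.5)
E
```

```text
[0.60866788 0.14942969]
[-0.0003, -0.0002, -0.1267] [2.0681, -1.7873, 0.0049]
```

View pics/topc.png

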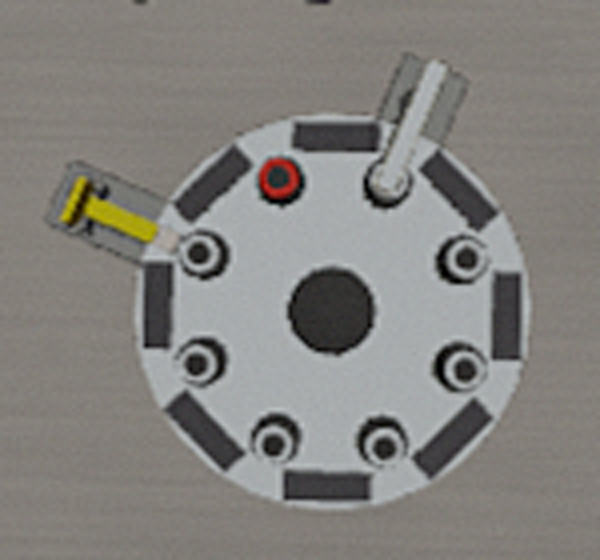

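carry_out(increments=[[[0,0,0],[0.03,-0.025,0],0],[[0,0,0],[0.1,-0.085,0],0],[[0,0,0],[0.19,-0.165,0],0],[[0,0,0],[0.28,-0.245,0],0],[[0,0,0],[0.37,-0.32,0],0],[[0,0,0],[0.46,-0.4,0],0],[[0,0,0],[0.55,-0.48,0],0],[[0,0,0],[0.64,-0.56,0],0],[[0,0,0],[0.73,-0.63,0],0],[[0,0,0],[0.82,-0.71,0],0],[[0,0,0],[0.9,-0.78,0],0],[[0,0,0],[0.95,-0.82,0],0]], squeeze=40)

```text
clock: 1.1
eef_pos: [0.4058, -0.2416, 0.231]
ee_rot: [-0.001, 0.982, 0.191, 0.0]
wrist_force: [-1.5, 0.0, -0.7]
opening: 0.0
```

The crop shows the tab at (75,200), the nose at (170,240), red vial at (280,180) and the nozzle end at (388,185), matching the computed frame. I'm continuing the transit.

carry_out(increments=[[[0,0,0],[0.03,-0.025,0],0],[[0,0,0],[0.1,-0.085,0],0],[[0,0,0],[0.19,-0.165,0],0],[[0,0,0],[0.28,-0.245,0],0],[[0,0,0],[0.37,-0.32,0],0],[[0,0,0],[0.46,-0.4,0],0],[[0,0,0],[0.55,-0.48,0],0],[[0,0,0],[0.64,-0.56,0],0],[[0,0,0],[0.73,-0.63,0],0],[[0,0,0],[0.82,-0.71,0],0],[[0,0,0],[0.9,-0.78,0],0],[[0,0,0],[0.95,-0.82,0],0]])

```text
clock: 2.1
eef_pos: [0.5793, 0.0917, 0.231]
ee_rot: [-0.0, 0.982, 0.191, 0.0]
wrist_force: [0.3, -0.2, 0.6]
opening: -0.0001
```

```bash
python3 - <<'E'
from h import *
go(foot(0,.152),.20,67.5)
E
```

```text
[-0.0001, -0.0001, -0.1264] [0.1627, -0.1417, 0.1035]
```

carry_out(increments=[[[0,0,-0.015],[0.05,-0.04,0.02],0],[[0,0,-0.033],[0.11,-0.1,0.05],0],[[0,0,-0.051],[0.163,-0.142,0.08],0],[[0,0,-0.069],[0.163,-0.142,0.1035],0],[[0,0,-0.087],[0.163,-0.142,0.1035],0],[[0,0,-0.105],[0.163,-0.142,0.1035],0],[[0,0,-0.12],[0.163,-0.142,0.1035],0],[[0,0,-0.1265],[0.163,-0.142,0.1035],0],[[0,0,-0.1265],[0.163,-0.142,0.1035],0],[[0,0,-0.1265],[0.163,-0.142,0.1035],0]])

```text
clock: 2.93
eef_pos: [0.6078, 0.1465, 0.2]
ee_rot: [-0.0, 0.832, 0.554, -0.0]
wrist_force: [0.4, 0.2, 0.2]
opening: 0.0003
```

```bash
python3 - <<'E'
from h import *
C=cam("wrist"); im=snapshot("wrist"); cv2.imwrite("pics/w1.png",im[:,:,::-1])
print(r.sense()["eef_pos"],r.sense()["joint_positions"].round(2))
hsv=cv2.cvtColor(im,cv2.COLOR_RGB2HSV);Hh,S,V=cv2.split(hsv)
for b in blobs((Hh>20)&(Hh<35)&(S>120)&(V>80),40): print(b,tofoot(ray(b[1],.12,C)))
print("tab ctr proj",proj([*foot(0,.185),.12],C),proj([*foot(.016,.182),.12],C),proj([*foot(-.016,.182),.12],C))
go(foot(0,.152),.095,67.5)
E
```

```text
[0.60781134 0.14649689 0.20005971] [ 0.13  0.29 -0.07  1.21 -0.    2.1 ]
(np.int32(1675), array([270.2, 170.8]), array([245, 144,  50,  70], dtype=int32)) [-0.00267213  0.17740447]
tab ctr proj [274.38464217 158.77608764] [299.8828536  163.44296958] [248.92795245 163.64588407]
[-0.0001, 0.0, -0.0005] [0.0102, -0.001, 0.3502]
```

View pics/w1.png

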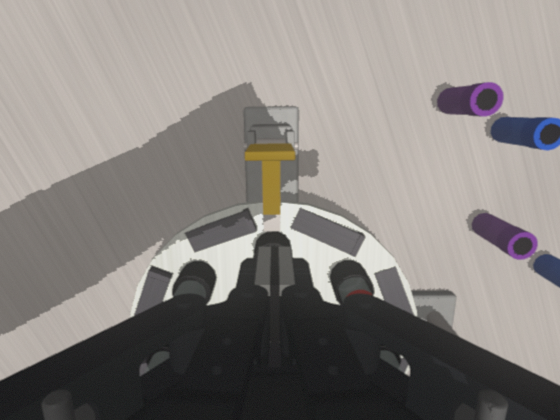

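```bash
python3 - <<'E'
from h import *
C=cam("wrist"); T=cam("top"); S=cam("scene")
print(r.sense()["eef_pos"])
print("wrist tab",tofoot(ray((269.7,148.5),.12,C)),"inner edge",tofoot(ray((269.7,153),.12,C)))
print("top tab ctr",tofoot(ray((226.7,218.9),.12,T)))
im=cv2.imread("pics/scene0.png"); h=cv2.cvtColor(im,cv2.COLOR_BGR2HSV)
m=(h[...,0]>18)&(h[...,0]<35)&(h[...,1]>110)&(h[...,2]>80); m[300:]=0; m[:,:300]=0;m[:,380:]=0
print(blobs(m)); print("pred scene",proj([*foot(0,.185),.12],S),proj([*foot(0,.190),.12],S)); 
w=snapshot("wrist"); w=cv2.cvtColor(w,cv2.COLOR_RGB2HSV)
ym=(w[...,0]>18)&(w[...,0]<35)&(w[...,1]>110)&(w[...,2]>60)
print(blobs(ym,40), ym.sum(1)[140:180])
print(w[135:170,270,2])
for p in [(187,237),(213,249),(294,215),(331,209),(255,208)]: print(tofoot(ray(p,.06,C)))
cv2.imwrite("pics/sc.png",cv2.resize(im[165:255,230:360],None,fx=6,fy=6,interpolation=cv2.INTER_CUBIC))
E
```

```text
[0.60781134 0.14649689 0.20005971]
wrist tab [-0.00282863  0.19140346] inner edge [-0.00284912  0.18861501]
top tab ctr [-0.0004711   0.18760879]
[(np.int32(237), array([337.9, 218.7]), array([325, 208,  22,  20], dtype=int32))]
pred scene [339.93261191 209.92627954] [341.28402201 210.84305027]
[(np.int32(1722), array([270.1, 171. ]), array([245, 144,  50,  71], dtype=int32))] [ 0  0  0  0 38 41 43 43 45 46 48 48 50 50 50 50 50 50 50 50 35 18 18 18
 18 18 18 18 18 18 18 18 18 18 18 18 18 18 18 18]
[108 106 105 104 110 117 123 125 122 115 111 113 113 113 111 115 130 154
 160 159 158 158 157 152 148 140 153 156 157 158 159 157 157 157 156]
[-0.07398008  0.1106158 ]
[-0.05257087  0.09964844]
[0.01614143 0.12968137]
[0.04664298 0.13474256]
[-0.01610756  0.13584988]
```

View pics/sc.png

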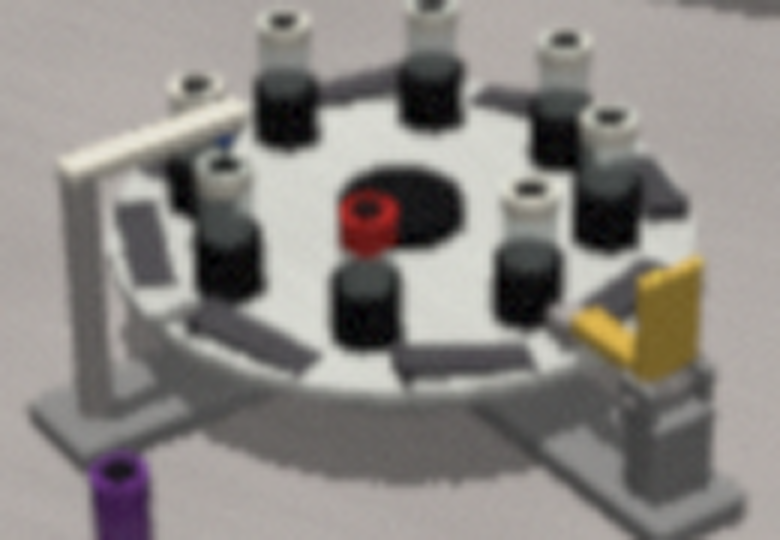

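Tab top centre is about (342,210) in the scene picture, so 189–190 mm out across three views. Down between the vial and the tab, then push out.

carry_out(increments=[[[0,0,0],[0.01,0,0.04],0],[[0,0,0],[0.01,0,0.11],0],[[0,0,0],[0.01,0,0.19],0],[[0,0,0],[0.01,0,0.27],0],[[0,0,0],[0.01,0,0.33],0],[[0,0,0],[0.01,0,0.35],0],[[0,0,0],[0.01,0,0.35],0],[[0,0,0],[0.02,0,0.35],0],[[0,0,0],[0.035,0,0.35],0],[[0,0,0],[0.05,0,0.35],0],[[0,0,0],[0.065,0,0.35],0],[[0,0,0],[0.08,0,0.35],0]])

```text
clock: 4.03
eef_pos: [0.6183, 0.1695, 0.0965]
ee_rot: [0.001, 0.832, 0.555, 0.001]
wrist_force: [0.6, -0.3, 1.0]
opening: -0.0002
```

carry_out(increments=[[[0,0,0],[0.01,0,0],0],[[0,0,0],[0.02,0,0],0],[[0,0,0],[0.03,0,0],0],[[0,0,0],[0.04,0,0],0],[[0,0,0],[0.05,0,0],0],[[0,0,0],[0.06,0,0],0],[[0,0,0],[0.07,0,0],0],[[0,0,0],[0.08,0,0],0],[[0,0,0],[0.085,0,0],0],[[0,0,0],[0.085,0,0],0],[[0,0,0],[0.085,0,0],0]])

```text
clock: 4.95
eef_pos: [0.627, 0.1925, 0.0952]
ee_rot: [0.0, 0.832, 0.555, -0.0]
wrist_force: [0.2, 0.3, 0.2]
opening: 0.0001
```

```bash
python3 - <<'E'
from h import *
s=r.sense(); print(s["eef_pos"],tofoot(s["eef_pos"]),s["wrist_force"])
a=snapshot("scene")[165:255,230:360]; b=snapshot("wrist")
cv2.imwrite("pics/p1.png",np.hstack([cv2.resize(a,(560,388),interpolation=2)[:,:380*560//560][:,180:],cv2.resize(b[80:300,150:400],(440,388))])[:,:,::-1])
E
```

```text
[0.62703059 0.1924945  0.09524981] [0.00048474 0.1988138 ] [0.20005609 0.33128592 0.21784521]
```

View pics/p1.png

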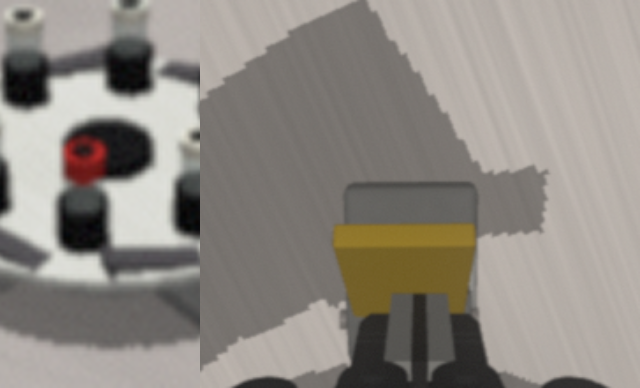

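```bash
cat >>h.py <<'E'
def ang(uv,C,yh=.189):
    from scipy.optimize import brentq
    return brentq(lambda a: tofoot(ray(uv,.062+.058*np.cos(a),C))[1]-yh-.058*np.sin(a),-.3,1.2)
E
python3 - <<'E'
from h import *
C=cam("wrist")
b=snapshot("wrist"); h=cv2.cvtColor(b,cv2.COLOR_RGB2HSV)
m=(h[...,0]>18)&(h[...,0]<35)&(h[...,1]>110)&(h[...,2]>60); print(blobs(m,40))
print(h[200:260:2,266,2])
for v in(208,211,214): print(ang((266,v),C), ang((266,v),C,.186))
E
```

```text
[(np.int32(3357), array([265.5, 228.5]), array([226, 207,  81,  53], dtype=int32)), (np.int32(377), array([274.2, 355.5]), array([267, 342,  16,  27], dtype=int32))]
[101 100  99 109 139 143 143 145 146 145 121 117 115 116 115 115 115 116
 116 116 116 114 115  97  87  86  89  87  88  87]
0.7428143091954951 0.7992689006655183
0.7205737233654982 0.7759893274889416
0.6987371624827861 0.7532061488661531
```

Pawl is at about 0.72 rad. I'll back off, rise and check that it stays.

carry_out(increments=[[[0,0,0],[-0.03,0,0],0],[[0,0,0],[-0.08,0,0],0],[[0,0,0],[-0.11,0,0],0],[[0,0,0],[-0.11,0,-0.05],0],[[0,0,0],[-0.11,0,-0.15],0],[[0,0,0],[-0.11,0,-0.26],0],[[0,0,0],[-0.11,0,-0.36],0],[[0,0,0],[-0.11,0,-0.4],0],[[0,0,0],[-0.11,0,-0.4],0],[[0,0,0],[-0.11,0,-0.4],0]])

```text
clock: 5.93
eef_pos: [0.6142, 0.1612, 0.2153]
ee_rot: [0.0, 0.832, 0.555, 0.0]
wrist_force: [-0.2, -0.1, -0.9]
opening: 0.0001
```

```bash
python3 - <<'E'
from h import *
C=cam("wrist"); b=snapshot("wrist"); h=cv2.cvtColor(b,cv2.COLOR_RGB2HSV)
m=(h[...,0]>18)&(h[...,0]<35)&(h[...,1]>110)&(h[...,2]>60); B=blobs(m,40); print(B)
for v in(B[0][2][1]+1,B[0][2][1]+4): print(ang((B[0][1][0],v),C))
print(r.sense()["eef_pos"])
# wheel push start: finger at wheel angle 225, r .095
a=np.deg2rad(225); go(H+.095*np.array([np.cos(a),np.sin(a)]),.215,135)
E
```

```text
[(np.int32(2959), array([269.5, 154.3]), array([247, 114,  45, 105], dtype=int32))]
0.715326520460329
0.6715079179113603
[0.61323691 0.1612262  0.21373311]
[-0.0004, -0.0, -0.1878] [-0.8416, -0.1185, -0.0029]
```

carry_out(increments=[[[0,0,-0.015],[-0.04,-0.005,0],0],[[0,0,-0.033],[-0.12,-0.02,0],0],[[0,0,-0.051],[-0.22,-0.03,0],0],[[0,0,-0.069],[-0.32,-0.045,0],0],[[0,0,-0.087],[-0.42,-0.06,0],0],[[0,0,-0.105],[-0.52,-0.075,0],0],[[0,0,-0.123],[-0.62,-0.09,0],0],[[0,0,-0.141],[-0.71,-0.1,0],0],[[0,0,-0.158],[-0.79,-0.11,0],0],[[0,0,-0.175],[-0.84,-0.1185,0],0],[[0,0,-0.188],[-0.84,-0.1185,0],0],[[0,0,-0.188],[-0.84,-0.1185,0],0]])

```text
clock: 6.98
eef_pos: [0.4823, -0.0575, 0.2125]
ee_rot: [-0.003, 0.382, 0.924, -0.0]
wrist_force: [0.9, -0.5, -0.7]
opening: -0.0002
```

```bash
python3 - <<'E'
from h import *
im=snapshot("top"); cv2.imwrite("pics/t2.png",cv2.resize(im[170:310,210:360],None,fx=4,fy=4,interpolation=2)[:,:,::-1])
b=snapshot("wrist"); cv2.imwrite("pics/w2.png",b[:,:,::-1])
print(r.sense()["eef_pos"],r.sense()["joint_positions"].round(2))
P=lambda d:H+.095*np.array([np.cos(np.deg2rad(d)),np.sin(np.deg2rad(d))])
go(P(225),.092,135)
E
```

```text
[ 0.48340592 -0.05683923  0.21326683] [-0.25  0.04 -0.34  1.19  0.    0.54]
[-0.0003, -0.0005, -0.0001] [-0.0043, -0.0026, 0.4042]
```

View pics/w2.png

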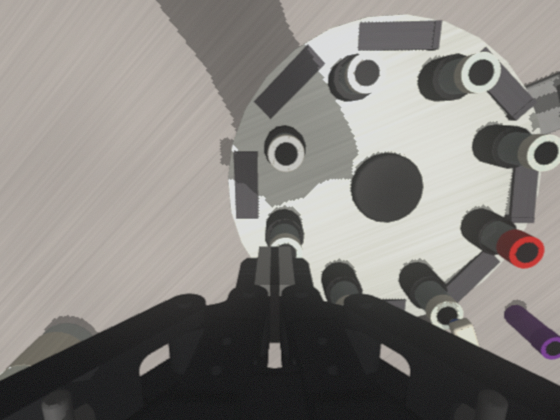

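carry_out(increments=[[[0,0,0],[0,0,0.04],0],[[0,0,0],[0,0,0.11],0],[[0,0,0],[0,0,0.2],0],[[0,0,0],[0,0,0.29],0],[[0,0,0],[0,0,0.36],0],[[0,0,0],[0,0,0.4],0],[[0,0,0],[0,0,0.404],0],[[0,0,0],[0,0,0.404],0],[[0,0,0],[0,0,0.404],0]])

```text
clock: 7.83
eef_pos: [0.4853, -0.0569, 0.0944]
ee_rot: [0.0, 0.382, 0.924, 0.0]
wrist_force: [0.1, -0.6, -0.1]
opening: -0.0003
```

carry_out(increments=[[[0,0,0.0056],[0.011,0,0],0],[[0,0,0.0111],[0.022,0.001,0],0],[[0,0,0.0167],[0.033,0.002,0],0],[[0,0,0.0222],[0.044,0.003,0],0],[[0,0,0.0278],[0.055,0.005,0],0],[[0,0,0.0361],[0.071,0.008,0],0],[[0,0,0.0444],[0.087,0.012,0],0],[[0,0,0.0528],[0.103,0.017,0],0],[[0,0,0.0611],[0.119,0.023,0],0],[[0,0,0.0694],[0.134,0.03,0],0],[[0,0,0.0722],[0.139,0.032,0],0],[[0,0,0.0722],[0.139,0.032,0],0]])

```text
clock: 8.83
eef_pos: [0.463, -0.0207, 0.0953]
ee_rot: [0.001, 0.58, 0.815, 0.001]
wrist_force: [0.1, 0.0, -1.1]
opening: 0.0002
```

```bash
cat >>h.py <<'E'
def redang():
    T=cam("top"); im=snapshot("top"); h=cv2.cvtColor(im,cv2.COLOR_RGB2HSV)
    m=((h[...,0]<8)|(h[...,0]>172))&(h[...,1]>120)&(h[...,2]>60)
    for b in blobs(m):
        p=ray(b[1],.114,T)[:2]-H; print(b[0],b[1],"r",np.hypot(*p).round(4),"deg",np.degrees(np.arctan2(p[1],p[0])).round(2))
    return im
P=lambda d:H+.095*np.array([np.cos(np.deg2rad(d)),np.sin(np.deg2rad(d))])
E
python3 - <<'E'
from h import *
redang(); s=r.sense(); print(s["eef_pos"],s["wrist_force"]); 
for d in(187,179,175): go(P(d),.092,d-90)
E
```

```text
59 [289.6 211.9] r 0.0941 deg 5.45
[ 0.46291954 -0.0208439   0.09505429] [-1.25053867  0.12373638 -0.224216  ]
[0.0003, 0.0001, 0.0338] [0.0649, -0.0012, 0.0101]
[0.0003, 0.0001, 0.056] [0.1073, 0.0112, 0.0101]
[0.0003, 0.0001, 0.0672] [0.1278, 0.0195, 0.0101]
```

carry_out(increments=[[[0,0,0.0056],[0.011,0,0],0],[[0,0,0.0111],[0.022,0.001,0],0],[[0,0,0.0167],[0.033,0.002,0],0],[[0,0,0.0222],[0.044,0.003,0],0],[[0,0,0.0278],[0.055,0.005,0],0],[[0,0,0.0361],[0.071,0.006,0],0],[[0,0,0.0444],[0.087,0.009,0],0],[[0,0,0.0528],[0.102,0.012,0],0],[[0,0,0.0611],[0.117,0.016,0],0],[[0,0,0.0672],[0.128,0.0195,0],0],[[0,0,0.0672],[0.128,0.0195,0],0],[[0,0,0.0672],[0.128,0.0195,0],0]])

```text
clock: 9.88
eef_pos: [0.4554, 0.0173, 0.0944]
ee_rot: [0.0, 0.737, 0.676, 0.0]
wrist_force: [-0.4, 0.8, -0.1]
opening: -0.0003
```

```bash
python3 - <<'E'
from h import *
redang(); s=r.sense(); print(s["eef_pos"],s["wrist_force"]); 
im=snapshot("top"); T=cam("top"); V=cv2.cvtColor(im,cv2.COLOR_RGB2HSV)[...,2]
for b in blobs(V<75,60):
    p=ray(b[1],.06,T)[:2]-H
    if .1<np.hypot(*p)<.14: print(b[0],np.hypot(*p).round(4),np.degrees(np.arctan2(p[1],p[0])).round(1))
for d in(171.2,): go(P(d),.092,d-90)
E
```

```text
32 [302.2 213.7] r 0.0929 deg -15.15
[0.45524464 0.01721062 0.09429477] [ 0.43748725  0.25173587 -0.88437588]
134 0.1192 2.8
133 0.12 -41.4
131 0.1192 48.0
136 0.1195 -87.1
134 0.119 93.3
133 0.1193 -131.4
[0.0, -0.0, 0.0105] [0.0216, 0.0031, 0.0074]
```

carry_out(increments=[[[0,0,0.003],[0.006,0.001,0],0],[[0,0,0.006],[0.012,0.002,0],0],[[0,0,0.009],[0.018,0.003,0],0],[[0,0,0.0105],[0.0216,0.003,0],0],[[0,0,0.0105],[0.0216,0.003,0],0],[[0,0,0.0105],[0.0216,0.003,0],0],[[0,0,0.0105],[0.0216,0.003,0],0]])

```text
clock: 10.57
eef_pos: [0.4566, 0.0239, 0.0941]
ee_rot: [0.0, 0.76, 0.65, 0.0]
wrist_force: [0.1, -0.1, -0.4]
opening: 0.0001
```

```bash
cat >>h.py <<'E'
def teeth(im):
    T=cam("top"); V=cv2.cvtColor(im,cv2.COLOR_RGB2HSV)[...,2]; o=[]
    for b in blobs(V<75,110):
        p=ray(b[1],.06,T)[:2]-H
        if .11<np.hypot(*p)<.13: o.append((np.degrees(np.arctan2(p[1],p[0]))+22.5)%45-22.5)
    print("teeth mod 45:",np.round(o,2),np.mean(o))
E
python3 - <<'E'
from h import *
teeth(cv2.imread("pics/top0.png")[:,:,::-1]); redang(); im=snapshot("top"); teeth(im)
im2=snapshot("scene")
cv2.imwrite("pics/p2.png",np.hstack([cv2.resize(im[170:310,210:360],(400,373),interpolation=2),cv2.resize(im2[145:265,230:360],(400,373),interpolation=2)])[:,:,::-1])
s=r.sense(); print(s["eef_pos"],s["wrist_force"]); 
E
```

```text
teeth mod 45: [-0.6  -0.27 -0.31 -0.94 -1.23 -0.47 -0.1  -0.85] -0.5967517411750181
35 [305.8 215.5] r 0.0916 deg -21.67
teeth mod 45: [ 0.06 -0.17 -0.4  -0.67 -0.06 -0.1 ] -0.22468056908866765
[0.45650734 0.02376451 0.09410985] [-0.15488955 -0.36711769 -0.21126447]
```

View pics/p2.png

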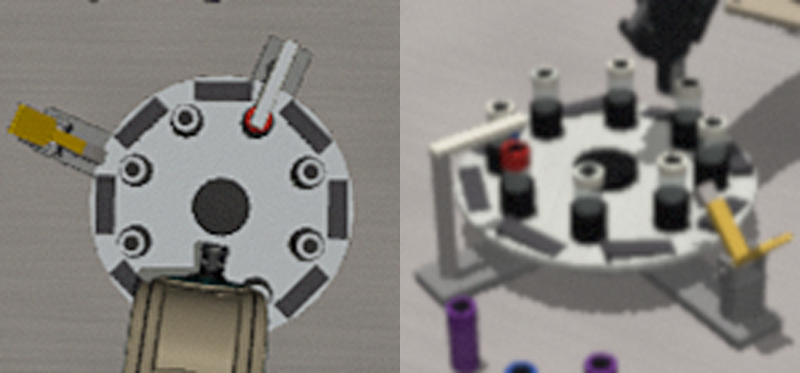

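carry_out(increments=[[[0,0,0],[-0.02,0,0],0],[[0,0,0],[-0.035,0,0],0],[[0,0,0],[-0.04,0,-0.03],0],[[0,0,0],[-0.04,0,-0.12],0],[[0,0,0],[-0.04,0,-0.22],0],[[0,0,0],[-0.04,0,-0.32],0],[[0,0,0],[-0.04,0,-0.4],0],[[0,0,0],[-0.04,0,-0.42],0],[[0,0,0],[-0.04,0,-0.42],0],[[0,0,0],[-0.04,0,-0.42],0]])

```text
clock: 11.55
eef_pos: [0.4544, 0.0117, 0.2201]
ee_rot: [0.0, 0.76, 0.65, 0.0]
wrist_force: [-0.5, 0.7, -0.6]
opening: 0.0004
```

```bash
python3 - <<'E'
from h import *
redang(); go(foot(-.0015,.264),.215,67.5)
E
```

```text
35 [305.7 215.5] r 0.0915 deg -21.52
[-0.0003, 0.0, 0.0378] [0.8969, 0.5227, 0.0126]
```

carry_out(increments=[[[0,0,0.005],[0.04,0.02,0],0],[[0,0,0.01],[0.13,0.075,0],0],[[0,0,0.015],[0.23,0.13,0],0],[[0,0,0.02],[0.33,0.19,0],0],[[0,0,0.025],[0.43,0.25,0],0],[[0,0,0.03],[0.53,0.31,0],0],[[0,0,0.035],[0.63,0.37,0],0],[[0,0,0.038],[0.73,0.425,0],0],[[0,0,0.038],[0.82,0.48,0],0],[[0,0,0.038],[0.88,0.51,0],0],[[0,0,0.038],[0.897,0.523,0],0],[[0,0,0.038],[0.897,0.523,0],0]])

```text
clock: 12.6
eef_pos: [0.6506, 0.2543, 0.2171]
ee_rot: [-0.001, 0.831, 0.556, -0.002]
wrist_force: [0.2, -0.3, -0.8]
opening: -0.0002
```

```bash
python3 - <<'E'
from h import *
teeth(snapshot("top")); s=r.sense(); print(tofoot(s["eef_pos"]),s["eef_pos"]); go(foot(-.0015,.264),.092,67.5); go(foot(-.0015,.215),.092,67.5)
E
```

```text
teeth mod 45: [ 0.06 -0.08 -0.31 -0.28  0.07 -0.47 -0.1  -0.71] -0.22954294185551216
[-0.0015581   0.26372795] [0.64998482 0.25324912 0.2176739 ]
[-0.0005, 0.0005, -0.0001] [0.0022, 0.0015, 0.4189]
[-0.0005, 0.0005, -0.0001] [-0.1612, 0.0016, 0.4194]
```

carry_out(increments=[[[0,0,0],[0,0,0.04],0],[[0,0,0],[0,0,0.11],0],[[0,0,0],[0,0,0.2],0],[[0,0,0],[0,0,0.29],0],[[0,0,0],[0,0,0.37],0],[[0,0,0],[0,0,0.41],0],[[0,0,0],[0,0,0.418],0],[[0,0,0],[-0.02,0,0.418],0],[[0,0,0],[-0.035,0,0.418],0],[[0,0,0],[-0.05,0,0.418],0],[[0,0,0],[-0.06,0,0.418],0],[[0,0,0],[-0.07,0,0.418],0]])

```text
clock: 13.65
eef_pos: [0.6439, 0.2339, 0.0963]
ee_rot: [0.0, 0.832, 0.555, 0.001]
wrist_force: [0.5, 0.3, 0.3]
opening: -0.0001
```

carry_out(increments=[[[0,0,0],[-0.01,0,0],0],[[0,0,0],[-0.02,0,0],0],[[0,0,0],[-0.03,0,0],0],[[0,0,0],[-0.04,0,0],0],[[0,0,0],[-0.05,0,0],0],[[0,0,0],[-0.06,0,0],0],[[0,0,0],[-0.07,0,0],0],[[0,0,0],[-0.08,0,0],0],[[0,0,0],[-0.09,0,0],0],[[0,0,0],[-0.1,0,0],0],[[0,0,0],[-0.105,0,0],0],[[0,0,0],[-0.105,0,0],0]])

```text
clock: 14.65
eef_pos: [0.6307, 0.2047, 0.0947]
ee_rot: [-0.0, 0.832, 0.555, -0.0]
wrist_force: [0.5, 0.3, -0.5]
opening: -0.0002
```

```bash
python3 - <<'E'
from h import *
s=r.sense(); print(tofoot(s["eef_pos"]),s["eef_pos"],s["wrist_force"]); im=snapshot("top"); teeth(im)
im2=snapshot("scene")
cv2.imwrite("pics/p3.png",np.hstack([cv2.resize(im[170:310,210:360],(400,373),interpolation=2),cv2.resize(im2[145:265,250:380],(400,373),interpolation=2)])[:,:,::-1])
E
```

```text
[-0.00074254  0.21148044] [0.63074405 0.20466661 0.09465009] [ 0.47390528  0.26306654 -0.47260326]
teeth mod 45: [ 0.06 -0.36 -0.4  -0.28 -0.06 -0.47 -0.1  -0.71] -0.29207910274615534
```

View pics/p3.png

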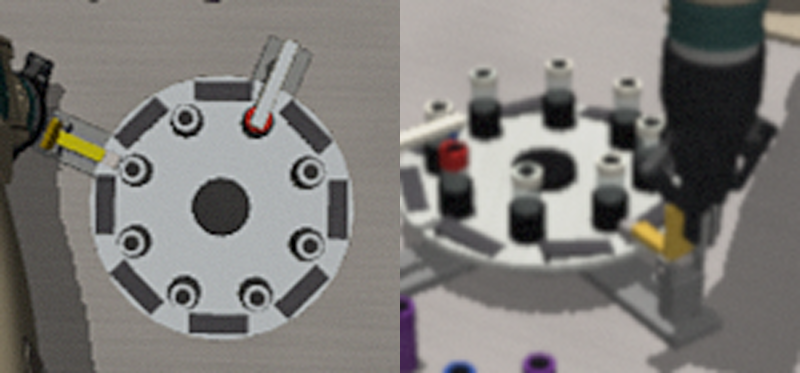

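The pawl has dropped and the red vial is under the arm. I'm withdrawing outward and up.

carry_out(increments=[[[0,0,0],[0.03,0,0],0],[[0,0,0],[0.09,0,0],0],[[0,0,0],[0.15,0,0],0],[[0,0,0],[0.19,0,-0.04],0],[[0,0,0],[0.2,0,-0.13],0],[[0,0,0],[0.2,0,-0.23],0],[[0,0,0],[0.2,0,-0.33],0],[[0,0,0],[0.2,0,-0.42],0],[[0,0,0],[0.2,0,-0.46],0],[[0,0,0],[0.2,0,-0.46],0],[[0,0,0],[0.2,0,-0.46],0]])

```text
clock: 15.67
eef_pos: [0.6542, 0.261, 0.2326]
ee_rot: [0.0, 0.832, 0.555, 0.0]
wrist_force: [-0.2, -0.6, -0.6]
opening: -0.0001
```

```bash
python3 - <<'E'
from h import *
s=r.sense(); print(tofoot(s["eef_pos"]),s["eef_pos"])
im=snapshot("top"); teeth(im); redang()
f=lambda i: (lambda h:blobs((h[...,0]>18)&(h[...,0]<35)&(h[...,1]>110)&(h[...,2]>80)&(np.arange(560)[None]<380)&(np.arange(560)[None]>215)&(np.arange(420)[:,None]<300)&(np.arange(420)[:,None]>180),20))(cv2.cvtColor(i,cv2.COLOR_RGB2HSV))
im2=snapshot("scene")
for n,i in(("top",im),("scene",im2)): print(n,"before",f(cv2.imread(f"pics/{n}0.png")[:,:,::-1]),"now",f(i))
cv2.imwrite("pics/p4.png",np.hstack([cv2.resize(im[170:310,210:360],(400,373),interpolation=2),cv2.resize(im2[145:265,240:370],(400,373),interpolation=2)])[:,:,::-1])
E
```

```text
[-0.00057954  0.27249464] [0.65424376 0.260974   0.23255795]
teeth mod 45: [ 0.06  0.02 -0.31 -0.28 -0.06 -0.19 -0.1  -0.71] -0.1990930457107889
35 [305.7 215.5] r 0.0915 deg -21.52
top before [(np.int32(31), array([227.9, 219.4]), array([225, 214,   7,  12], dtype=int32)), (np.int32(105), array([239.3, 224.3]), array([231, 218,  18,  13], dtype=int32))] now [(np.int32(32), array([227.8, 219.5]), array([225, 214,   7,  12], dtype=int32)), (np.int32(105), array([239.4, 224.4]), array([231, 218,  18,  13], dtype=int32))]
scene before [(np.int32(237), array([337.9, 218.7]), array([325, 208,  22,  20], dtype=int32))] now [(np.int32(237), array([337.9, 218.6]), array([325, 208,  22,  20], dtype=int32))]
```

View pics/p4.png

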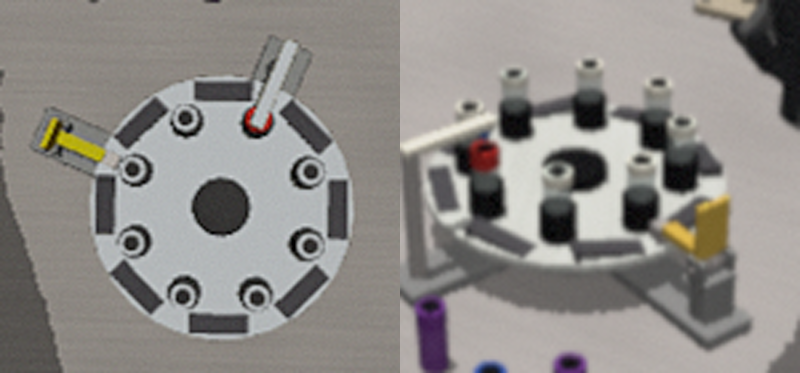

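Both views show the pawl in exactly its starting down position, and the wheel is one notch back. The red vial stands in its pocket under the nozzle and the gripper is clear, so I'm handing in.

```bash
python3 -c "
from workcell import ticket
print(ticket.job_done())"
```

```text
the job is handed in; nothing more can be done
None
```

The job is done and handed in at about 16 s on the robot's clock. With closed fingertips I tipped the pawl back until it stayed open at about 0.7 rad. I then pushed a white vial round an arc to turn the wheel one notch clockwise, tipped the pawl forward so it dropped, and moved clear.

**Wheel:** the last measurement gave a turn of about -44.6° (nominal -45°), well inside the pawl's ±0.08 rad of play.

**Pawl:** its pixels match the starting "down" picture to within 0.1 px in both the top and scene views.

**Red vial:** it stands in its pocket under the nozzle. It measured -21.5°, where -22.5° was expected, but the nozzle arm hides part of it in the top view, so that number is rough.

**Bystanders:** I never moved near the table with the bottle, jar or beaker in the way, but I did not re-measure their positions at the end.

**Disagreement:** the camera views put the pawl tab 188–191 mm out instead of the stated 185 mm. I allowed for that in the pushes.

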